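Free the ring gauge from its clamp

TASK

Loosen the clamp that holds the steel ring (the part with the hole), lift the ring out and set it down gently, flat in the shallow white tray. One of the two clamps has a reverse thread and nothing marks which, so try the knob both ways and turn it the way that gives, about as far as it goes; leave the other clamp, with the solid disc in it, tight.

Things in the scene. Friction and masses are not known exactly. Their poses are not given: they have to be found in the camera images.
- ring: plain steel ring gauge, 50 mm outside diameter, 20 mm hole, 30 mm tall, 0.3 to 0.5 kg, flat on the base plate of one of the two clamps (a solid steel disc of the same size is in the other); the knob of its clamp is 125 mm away. Origin at the centre of its underside, at first 20 mm above the table; z up. Grip it on the two sides across the line from ring to knob
- tray: shallow open white plastic tray between the clamps, fixed, 170 x 150 mm outside (x, y), 15 mm high, walls and floor 4 mm thick. Origin at the centre of its underside, on the table; z up
- knob_a_grip (a point): black bar-shaped knob of one of two identical-looking clamps, left and right of the tray in either order. Point on the knob's vertical turning axis, 68 mm above the table. Bar 44 mm long (this point's x axis, turns with the knob; points along the base plate while tight), 12 mm thick (y), from 46 to 76 mm above the table, on a collar 32 mm across
- knob_a (a joint): loosening of that knob: 0 to 0.05 rad at first (tight), grows whichever way it loosens, stop at 1.4. One clamp loosens counterclockwise seen from above, the other (reverse thread) clockwise; nothing shows which. The wrong way it stops dead at once; the right way it turns easily (about 0.1 N m) and stays where left. From about 0.85 rad the jaw's lip is clear of the part
- knob_b_grip (a point): same kind of knob, sizes and axes, on the other clamp. Each clamp: fixed steel plate 195 x 70 x 20 mm with, along its middle, two low pins (robot's side), the clamped part, an aluminium jaw (34 mm wide, top 57 mm above the table, lip 7 mm over the part's rim) and the knob; loosening slides the jaw up to 12 mm towards the knob
- knob_b (a joint): loosening of knob_b, read as for knob_a; it loosens the opposite way round to knob_a
Things that resemble listed ones, but are neither listed nor needed, are in the scene too. What is shaped like the ring but green is not meant. Leave any pink look-alike of the part that bears knob_b_grip alone.

How it is judged:
By the outcome, as a careful person would: the job done as asked, in the order asked, and still so for the second after the job is handed in, with the robot touching nothing.
It also fails if it takes over 48 s, if anything falls off the work surface, if the arm or the gripper's body presses on something with over 40 N, if the wrist force passes 120 N, or if a joint passes its speed limit or range.

ROBOT

A 6-joint arm with a two-finger parallel gripper is mounted at the origin on the work surface. World frame = base frame: x ahead of the robot, y to its left, z up, the work surface at z = 0. Lengths are in m, angles in rad, forces in N, time in s.
With the tool pointing down it reaches from about 0.35 to 0.975 m from the base axis. Payload 4.9 kg.
Tool frame: the origin (TCP) lies midway between the tips of the shut fingers; the grasp point (between the pads) lies 19 mm behind it (manip.hold_point_z is the distance from the TCP to the grasp point, in m); z points along the fingers, y is the line along which they close (so a half turn about z gives the same grasp; the last joint's range is limited). The gripper opens to 85 mm and grips with 20 to 120 N. Pads are 22 mm wide; open, the fingers measure 114 mm over their backs; the gripper's body (76 mm by 85 mm) begins 54 mm behind the grasp point. The pads swing forward as they close: fully open they stand 13 mm farther back than shut.
Start: joints at [1.117, 0.053, 1.613, -0, 1.476, -0.119], TCP at [0.205, 0.59, 0.231] pointing down, gripper open.
Joint ranges: [-3.01, 3.01], [-1.01, 2.22], [0.06, 2.58], [-1.02, 4.17], [0.09, 2.62], [-3.14, 3.14]. Speed limits (rad/s): [2.57, 2.57, 3.14, 3.14, 3.14, 3.14].

INTERFACE

Orientations are given as a unit quaternion [w, x, y, z].
In Python, from plant import manip gives the robot as it stands. The module is installed in compiled form; this text tells all that it offers.
- The arm moves only by the shell command python3 -m jog 'ROWS' [OPENING]. ROWS is JSON, one flat list of numbers, 6 for each row, row after row: the shift along the tool's x, y, z in units of 0.1 m (1.0 is 0.1 m), then the turn, a rotation vector about the tool's x, y, z in units of 180 degrees (1.0 is 180 degrees). A call has 1 to 8 rows; each row is the pose to reach, as a shift and turn from the pose commanded when the call began, along the tool's axes at that moment, turning the shorter way round; what a row does not reach only later rows make up. A row lasts 1/8 s, in which the tool goes at most 62.5 mm and 10.7 degrees, less where a joint would pass 70% of its speed; a pose out of reach is approached as far as the arm can. A call with a number of a shift or a turn outside -1 to 1 is refused whole. A call with a gripper value outside its range is refused whole. OPENING is the finger opening in mm, from 0 to 85.4, set as the call begins (- or left out, the last holds). The fingers move at their own pace and stop on an object; the grip force is fixed at half the most. Time passes only in rows, so rows that repeat a pose let the fingers close. It gives the time, the measured TCP pose, the force, the opening and the grip force at its end, in the units of the state.
- manip.state(): the state, without advancing time (a new reading comes with each control period).
- manip.grab_frame(name): name is "scene" or "top" or "wrist"; returns a dict with "img" (420x560x3 uint8, blue, green, red), "z_map" (420x560 float32, m along the optical axis (not along the pixel's ray), 0 where there is no reading), "fx", "fy", "cx", "cy" (pixels), "distortion" ([k1, k2, p1, p2, k3] as OpenCV has them; the pictures are not rectified), "xyz" and "attitude" of the camera in the world; the wrist camera has in their place "T_tool_cam" (4x4, takes a point from camera to tool coordinates, whose origin is the TCP and whose axes are the flange's). Camera axes: x right, y up, looking along -z (the intrinsics and any distortion apply to the point x, -y, -z); pixel columns grow to the right and rows downward; lengths in m; the calibration is good to about 2 mm. A picture is of the moment at which its call begins: read the wrist's pose just before it.
- manip.job_done(): hands the job in; it is judged then, once.
The state is a dict: "time": time; "joint_pos": joint angles; "joint_vel": joint speeds; "joint_efforts": joint torques, N m; "tool_pos": TCP position; "tool_rot": TCP orientation; "contact_force": force on the tool from outside, world axes, zero at the start; "ft_torque": the same for the moment, N m; "gripper_width": opening from 0.0 (shut) to 1.0 (fully open); "grasp_force": force on a finger pad.
Only numpy, scipy, OpenCV 4.12 (cv2) and the standard library are available. Lean on these libraries where they do the work, as an engineer would, in place of code of your own. Each camera call takes 0.05 s, during which the arm holds its last target. There are 200 camera calls.

## Working session

There is one attempt and no reset: what is moved stays moved. The work goes in short steps, Python scripts to look and compute and a shell command to move; the robot and the scene stay as the last step left them, time stands still between calls to the robot, and variables do not carry over. Pictures are saved under pics/ and viewed, at most 10 in all, crops included, and the job is handed in when it is done.

```bash
mkdir -p pics; cat > h.py <<'E'
import numpy as np, cv2
from scipy.spatial.transform import Rotation as R
from plant import manip
def q2R(q): return R.from_quat([q[1],q[2],q[3],q[0]]).as_matrix()
def grab(n):
    s=manip.state(); f=manip.grab_frame(n)
    if n=='wrist':
        T=np.eye(4);T[:3,:3]=q2R(s['tool_rot']);T[:3,3]=s['tool_pos'];T=T@np.array(f['T_tool_cam']);f['Rw'],f['tw']=T[:3,:3],T[:3,3]
    else:
        a=np.array(f['attitude']); f['Rw']=q2R(a) if a.size==4 else a; f['tw']=np.array(f['xyz'])
    return f
def rays(f,uv):
    K=np.array([[f['fx'],0,f['cx']],[0,f['fy'],f['cy']],[0,0,1.]])
    p=cv2.undistortPoints(np.array(uv,float).reshape(-1,1,2),K,np.array(f['distortion'],float)).reshape(-1,2)
    return np.c_[p[:,0],-p[:,1],-np.ones(len(p))]@f['Rw'].T
def onplane(f,uv,z):
    d=rays(f,uv); return f['tw']+d*((z-f['tw'][2])/d[:,2])[:,None]
def cloud(f):
    h,w=f['z_map'].shape; u,v=np.meshgrid(np.arange(w),np.arange(h))
    d=rays(f,np.c_[u.ravel(),v.ravel()]); return (f['tw']+d*f['z_map'].reshape(-1,1)).reshape(h,w,3)
E
python3 - <<'E'
from h import *
for n in ['scene','top']:
    f=grab(n); cv2.imwrite(f'pics/{n}0.png',f['img']); print(n,f['tw'],f['Rw'].round(2).tolist(),f['distortion'])
print(manip.state())
E
```

```text
scene [0.88218847 0.54258047 0.72977807] [[-0.72, -0.47, 0.5], [0.69, -0.49, 0.53], [-0.0, 0.73, 0.68]] [-0.01604618  0.          0.          0.          0.        ]
top [0.24120703 0.02887253 0.88559111] [[0.03, 0.98, -0.19], [-1.0, 0.03, -0.01], [-0.01, 0.19, 0.98]] [-0.04654577  0.          0.          0.          0.        ]
{'time': 0.1, 'joint_pos': array([ 1.11702313e+00,  5.33033192e-02,  1.61414160e+00,  3.30894590e-06,
        1.47599226e+00, -1.18989390e-01]), 'joint_vel': array([-0.00061435, -0.00046726, -0.00280206, -0.00057602,  0.00166815,
       -0.00080169]), 'joint_efforts': array([ 5.27819111e-05, -3.94901097e+01, -3.71362996e+01, -8.65283550e-05,
        3.97232405e-03,  3.66617269e-05]), 'tool_pos': array([0.20510067, 0.58980131, 0.23018723]), 'tool_rot': array([-2.62103494e-04,  1.66611362e-01,  9.86022212e-01, -8.84237130e-04]), 'contact_force': array([-0.00761645,  0.27382738,  0.05132507]), 'ft_torque': array([0.02857562, 0.02664564, 0.00137667]), 'grasp_force': 0.0, 'gripper_width': 1.0015038521402282}
```

View pics/top0.png

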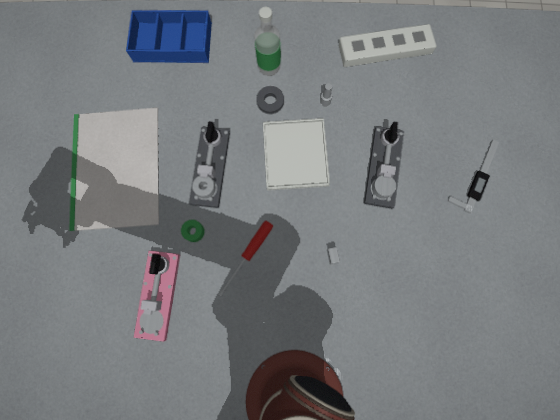

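View pics/scene0.png

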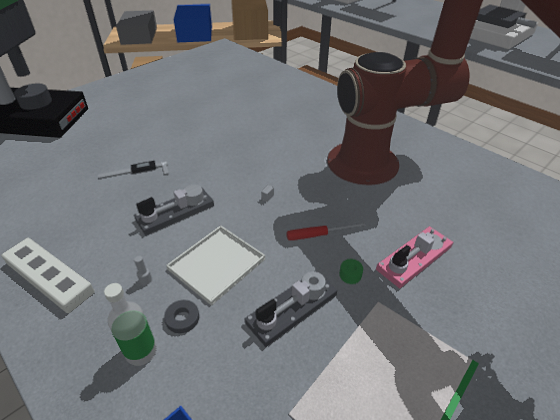

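Candidates for the ring (top view): the steel ring with a hole in the left clamp (204,185); solid disc in the right clamp (385,185); green ring (192,230); dark loose ring (270,100); part in the pink clamp (152,322). I choose (204,185), whose knob is at (211,132). The tray is at (296,153).

```bash
python3 - <<'E'
from h import *
f=grab('top'); P=cloud(f)
im=f['img'][105:225,170:350]; cv2.imwrite('pics/crop.png',cv2.resize(im,None,fx=4.4,fy=4.4,interpolation=cv2.INTER_CUBIC)[:600,:800])
def reg(u0,u1,v0,v1,z0,z1):
    p=P[v0:v1,u0:u1].reshape(-1,3); return p[(p[:,2]>z0)&(p[:,2]<z1)]
k=reg(195,235,110,160,.068,.085); print('knob top',len(k),k.mean(0),cv2.minAreaRect((k[:,:2]*1000).astype(np.float32)))
r=reg(185,222,170,205,.044,.054); print('ring',len(r),cv2.minEnclosingCircle((r[:,:2]*1000).astype(np.float32)),r.mean(0))
c=reg(180,240,110,215,.015,.024); print('plate',len(c),cv2.minAreaRect((c[:,:2]*1000).astype(np.float32)))
g=cv2.cvtColor(f['img'],cv2.COLOR_BGR2GRAY)
t=reg(250,340,110,200,.010,.02);print('tray',len(t),cv2.minAreaRect((t[:,:2]*1000).astype(np.float32)))
print('ray ring',onplane(f,[[204,185],[211,130]],.05), P[225:228,300:303,2])
E
```

```text
knob top 104 [0.58901597 0.20878233 0.07329163] ((589.3842163085938, 209.3270263671875), (12.35244083404541, 43.70925521850586), 84.45578002929688)
ring 283 ((473.17156982421875, 214.8987579345703), 32.86655044555664) [0.46618263 0.21975563 0.04879654]
plate 1298 ((523.5261840820312, 215.67788696289062), (68.9590072631836, 193.73036193847656), 85.4290542602539)
tray 482 ((578.5630493164062, 12.369819641113281), (200.98851013183594, 150.19456481933594), 5.195976257324219)
ray ring [[0.46602299 0.21727554 0.05      ]
 [0.59999399 0.21001633 0.05      ]] [[-0.00235596 -0.00419343 -0.00333566]
 [-0.00079646 -0.00040218 -0.00253267]
 [-0.00176333 -0.00245075 -0.00052767]]
```

View pics/crop.png

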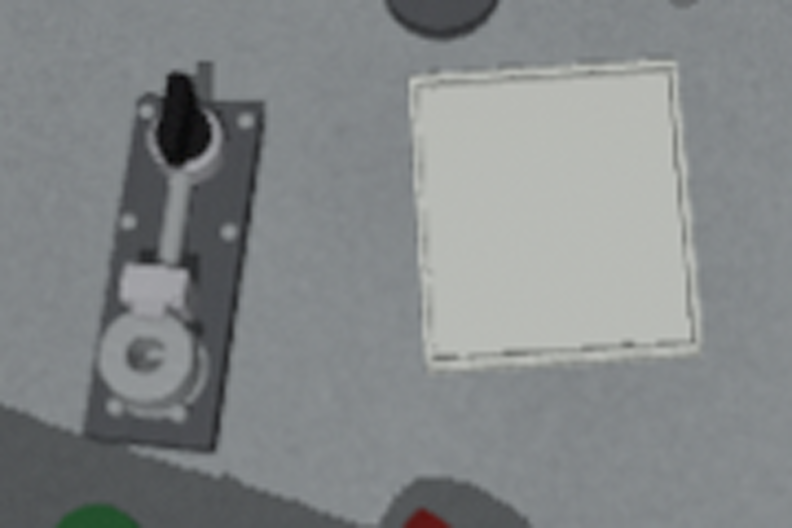

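The crop shows a plain steel ring with its hole at crop (147,355), the jaw at (155,290), the black knob at (180,125) and the tray around (554,214). The choice is confirmed: knob about (0.589, 0.209), ring about (0.465, 0.220), plate axis at about -5°. I'll move above the knob.

```bash
python3 -m jog '[-0.5,-0.24,0,0,0,0,-1,-0.48,0,0,0,0,-1,-0.48,0,0,0,0]'; python3 -m jog '[-0.5,-0.24,0,0,0,0,-1,-0.48,0,0,0,0]';python3 -m jog '[-0.5,-0.24,0,0,0,0,-1,-0.48,0,0,0,0]';python3 -m jog '[-0.5,-0.24,0,0,0,0,-1,-0.48,0,0,0,0]';python3 -m jog '[-0.44,-0.2,0,0,0,0,-0.88,-0.41,0,0,0,-0.04,-0.88,-0.41,0,0,0,-0.08,-0.88,-0.41,0,0,0,-0.08]' 50
python3 - <<'E'
from h import *
f=grab('wrist'); P=cloud(f); cv2.imwrite('pics/w1.png',f['img'])
def reg(z0,z1): 
    p=P.reshape(-1,3); return p[(p[:,2]>z0)&(p[:,2]<z1)&(abs(p[:,0]-.589)<.05)&(abs(p[:,1]-.209)<.05)]
k=reg(.068,.085); print(len(k),cv2.minAreaRect((k[:,:2]*1000).astype(np.float32)),np.median(k[:,2]))
s=manip.state();print(s['tool_pos'],q2R(s['tool_rot']).round(3).tolist())
t=grab('top');print(onplane(t,[[263.2,122],[324.1,119.3],[329,184.5],[267.7,189]],.015).round(4).tolist())
E
```

```text
time: 0.52
tool_pos: [0.2861, 0.5099, 0.2309]
tool_rot: [0.0, 0.169, 0.986, -0.0]
contact_force: [-0.2, 0.1, 0.6]
gripper_width: 1.0
grasp_force: 0.0
time: 0.78
tool_pos: [0.3628, 0.4336, 0.2311]
tool_rot: [-0.0, 0.166, 0.986, 0.0]
contact_force: [0.3, 0.6, -1.0]
gripper_width: 1.002
grasp_force: 0.0
time: 1.02
tool_pos: [0.4419, 0.3551, 0.2311]
tool_rot: [-0.0, 0.166, 0.986, 0.0]
contact_force: [-0.1, 0.9, -0.0]
gripper_width: 0.999
grasp_force: 0.0
time: 1.27
tool_pos: [0.5208, 0.2769, 0.2311]
tool_rot: [-0.0, 0.166, 0.986, 0.0]
contact_force: [-0.2, 0.8, 0.1]
gripper_width: 1.0
grasp_force: 0.0
time: 1.78
tool_pos: [0.5897, 0.2101, 0.2307]
tool_rot: [-0.001, 0.043, 0.999, 0.0]
contact_force: [-0.5, -0.4, -0.2]
gripper_width: 0.587
grasp_force: 0.0
543 ((589.658447265625, 210.52691650390625), (11.867965698242188, 43.12089538574219), 84.72408294677734) 0.07592913757114977
[0.58944292 0.2104492  0.23087381] [[-0.996, 0.085, -0.001], [0.085, 0.996, 0.0], [0.001, 0.0, -1.0]]
[[0.6387, 0.0905, 0.015], [0.6495, -0.0587, 0.015], [0.484, -0.0709, 0.015], [0.4694, 0.0736, 0.015]]
```

View pics/w1.png

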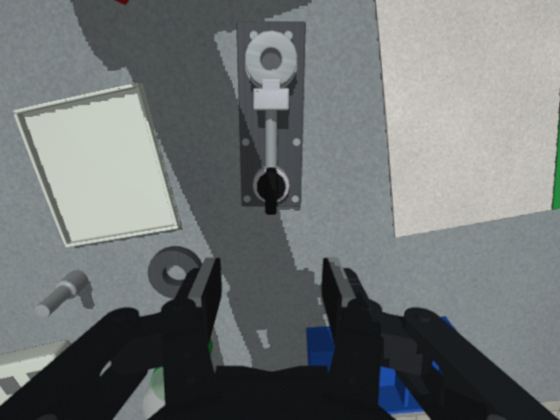

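The wrist view shows the knob at (271,188) with its bar along the plate, the jaw at (270,97), and the ring at (270,58). I'm aligned with the knob, so I descend and grip it.

```bash
python3 -m jog '[0,0,0.5,0,0,0,0,0,1,0,0,0,0,0,1,0,0,0]' 50; python3 -m jog '[0,0,0.3,0,0,0,0,0,0.6,0,0,0,0,0,0.8,0,0,0,0,0,0.8,0,0,0]' 50; python3 -m jog '[0,0,0,0,0,0,0,0,0,0,0,0,0,0,0,0,0,0,0,0,0,0,0,0,0,0,0,0,0,0,0,0,0,0,0,0]' 0; python3 -c "
from h import *;s=manip.state();print(s['contact_force'],s['ft_torque'],s['joint_pos'])"
```

```text
time: 2.25
tool_pos: [0.5856, 0.2099, 0.126]
tool_rot: [-0.005, 0.042, 0.999, -0.001]
contact_force: [-0.0, -0.0, 0.5]
gripper_width: 0.584
grasp_force: 0.0
time: 2.75
tool_pos: [0.5892, 0.2101, 0.051]
tool_rot: [-0.001, 0.042, 0.999, -0.0]
contact_force: [0.7, -0.2, -0.5]
gripper_width: 0.587
grasp_force: 0.0
time: 3.5
tool_pos: [0.5909, 0.2096, 0.0534]
tool_rot: [0.001, 0.042, 0.999, -0.0]
contact_force: [-1.6, -3.2, 6.0]
gripper_width: 0.125
grasp_force: 59.6
[-1.5955905  -3.20974433  6.03353872] [-0.36271349  0.27600834  0.04644057] [ 2.22674781e-01  2.23593141e-01  1.73821131e+00 -1.07860735e-03
  1.17747752e+00 -1.26430312e+00]
```

```bash
python3 -m jog '[0,0,-0.02,0,0,-0.02,0,0,-0.02,0,0,-0.04,0,0,-0.02,0,0,-0.04]' ; python3 -c "
from h import *;s=manip.state();print(s['contact_force'],s['ft_torque'],R.from_matrix(q2R(s['tool_rot'])).as_rotvec(), np.degrees(np.arctan2(*q2R(s['tool_rot'])[[1,0],1])))"
```

```text
time: 3.88
tool_pos: [0.5907, 0.2096, 0.0536]
tool_rot: [0.001, -0.018, 1.0, 0.001]
contact_force: [3.9, -1.3, -3.3]
gripper_width: 0.128
grasp_force: 103.9
[ 3.9042879  -1.34185879 -3.29975773] [-0.31350238 -0.68364561 -2.53211767] [-5.49949664e-02  3.13890696e+00  2.31643578e-03] 92.00757852327142
```

CCW builds up 2.5 N·m, so it looks blocked. I'll try CW.

```bash
python3 -m jog '[0,0,0,0,0,0.04,0,0,0,0,0,0.08,0,0,0,0,0,0.09,0,0,0,0,0,0.09]' ; python3 -c "
from h import *;s=manip.state();print(s['contact_force'],s['ft_torque'], np.degrees(np.arctan2(*q2R(s['tool_rot'])[[1,0],1])))"
```

```text
time: 4.38
tool_pos: [0.5908, 0.2096, 0.0534]
tool_rot: [0.002, 0.119, 0.993, -0.0]
contact_force: [5.6, -2.5, -4.1]
gripper_width: 0.129
grasp_force: 58.6
[ 5.58482689 -2.50347317 -4.09891429] [-0.22758165 -0.85835804 -0.10979154] 76.3319614649082
```

CW gives easily (0.11 N·m). I'll turn on to about 1.33 rad.

```bash
python3 -m jog '[0,0,0,0,0,0.055,0,0,0,0,0,0.11,0,0,0,0,0,0.165,0,0,0,0,0,0.22,0,0,0,0,0,0.275,0,0,0,0,0,0.33,0,0,0,0,0,0.375,0,0,0,0,0,0.375]' ; python3 -c "
from h import *;s=manip.state();print(s['contact_force'],s['ft_torque'], np.degrees(np.arctan2(*q2R(s['tool_rot'])[[1,0],1])),s['joint_pos'])"
```

```text
time: 5.38
tool_pos: [0.5909, 0.2097, 0.0534]
tool_rot: [0.002, 0.651, 0.759, 0.001]
contact_force: [5.8, -1.0, -4.5]
gripper_width: 0.124
grasp_force: 58.6
[ 5.78935447 -0.95807059 -4.52859313] [-2.17587942e-01 -9.94576223e-01  1.47506468e-06] 8.800068504108342 [ 2.23080358e-01  2.23171035e-01  1.73863163e+00 -1.72079154e-03
  1.17651821e+00  7.01509078e-02]
```

```bash
python3 -m jog '[0,0,0,0,0,0,0,0,0,0,0,0,0,0,-0.1,0,0,0,0,0,-0.5,0,0,0,0,0,-1,0,0,0]' 35; python3 -m jog '[0,0,-0.3,0,0,-0.05,0,0,-0.6,0,0,-0.11,0,0,-0.7,0,0,-0.165,0,0,-0.7,0,0,-0.22,0,0,-0.7,0,0,-0.275,0,0,-0.7,0,0,-0.33,0,0,-0.7,0,0,-0.385,0,0,-0.7,0,0,-0.422]' 85
python3 - <<'E'
from h import *
f=grab('wrist'); P=cloud(f); cv2.imwrite('pics/w2.png',f['img'])
p=P.reshape(-1,3); 
def box(c,d,z0,z1): return p[(p[:,2]>z0)&(p[:,2]<z1)&(abs(p[:,0]-c[0])<d)&(abs(p[:,1]-c[1])<d)]
k=box((.59,.21),.04,.07,.085);print('knob',len(k),cv2.minAreaRect((k[:,:2]*1000).astype(np.float32)))
r=box((.465,.22),.04,.046,.053);x=r[:,:2]
for _ in range(3):
    c=np.array(cv2.minEnclosingCircle((x*1000).astype(np.float32))[0])/1000; rr=np.hypot(*(x-c).T); print(len(x),c,rr.max(),rr.min()); 
    x=x[np.hypot(*(x-np.median(x,0)).T)<.028]
j=box((.49,.217),.06,.0545,.062);j=j[j[:,0]<.55];print('jaw',len(j),cv2.minAreaRect((j[:,:2]*1000).astype(np.float32)))
s=manip.state();print(s['tool_pos'],q2R(s['tool_rot']).round(3).tolist(),s['joint_pos'][5])
E
```

```text
time: 6.0
tool_pos: [0.5887, 0.2098, 0.1537]
tool_rot: [-0.001, 0.651, 0.759, -0.001]
contact_force: [0.4, 0.4, 0.3]
gripper_width: 0.411
grasp_force: 0.0
time: 7.0
tool_pos: [0.5897, 0.21, 0.2243]
tool_rot: [0.0, 0.044, 0.999, 0.0]
contact_force: [0.1, 0.0, -1.0]
gripper_width: 0.995
grasp_force: 0.0
knob 568 ((590.0333862304688, 210.35479736328125), (12.456396102905273, 43.78834915161133), 9.263264656066895)
2028 [0.46580954 0.22090463] 0.025068359775306862 0.009388158357851312
2028 [0.46580954 0.22090463] 0.025068359775306862 0.009388158357851312
2028 [0.46580954 0.22090463] 0.025068359775306862 0.009388158357851312
jaw 922 ((508.77471923828125, 217.21694946289062), (33.341060638427734, 27.085128784179688), 84.85267639160156)
[0.58964058 0.21001189 0.22430834] [[-0.996, 0.086, 0.001], [0.086, 0.996, 0.0], [-0.001, 0.0, -1.0]] -1.2612928654067475
```

View pics/w2.png

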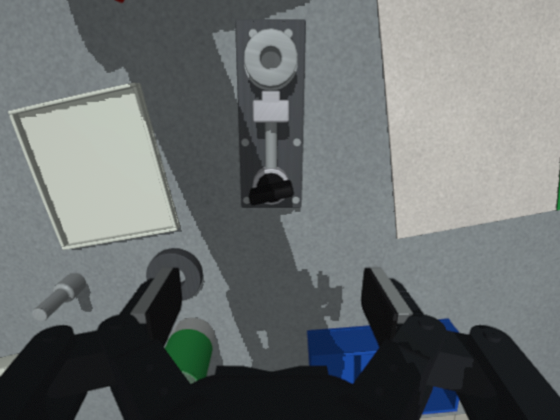

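The knob is turned about 76° and the jaw edge is 29 mm from the ring centre, so the ring (271,57) is clear. Its centre is at (0.466, 0.221). I'll go grip it.

```bash
python3 -m jog '[0.5,0,0.1,0,0,0,1,0,0.5,0,0,0,1,0,0.5,0,0,0]' 85; python3 -m jog '[0.24,0,0.3,0,0,0,0.24,0,0.8,0,0,0,0.24,0,0.8,0,0,0,0.24,0,0.8,0,0,0]'; python3 -m jog '[0,0,0.4,0,0,0,0,0,0.73,0,0,0,0,0,0.73,0,0,0,0,0,0.73,0,0,0]'; python3 -m jog '[0,0,0,0,0,0,0,0,0,0,0,0,0,0,0,0,0,0,0,0,0,0,0,0,0,0,0,0,0,0]' 40
```

```text
time: 7.42
tool_pos: [0.4826, 0.2181, 0.1662]
tool_rot: [-0.007, 0.046, 0.999, -0.002]
contact_force: [-0.3, 0.0, -0.1]
gripper_width: 0.993
grasp_force: 0.0
time: 7.92
tool_pos: [0.4683, 0.2218, 0.0959]
tool_rot: [0.002, 0.047, 0.999, 0.001]
contact_force: [0.6, -0.2, 1.3]
gripper_width: 1.002
grasp_force: 0.0
time: 8.43
tool_pos: [0.4687, 0.222, 0.0232]
tool_rot: [0.002, 0.047, 0.999, 0.001]
contact_force: [-0.7, 0.1, 1.1]
gripper_width: 0.997
grasp_force: 0.0
time: 9.05
tool_pos: [0.4677, 0.2214, 0.0224]
tool_rot: [0.001, 0.046, 0.999, -0.0]
contact_force: [-1.0, -1.6, 6.3]
gripper_width: 0.57
grasp_force: 61.4
```

```bash
python3 -m jog '[0,0,-0.05,0,0,0,0,0,-0.2,0,0,0,0,0,-0.5,0,0,0,0,0,-0.8,0,0,0,0,0,-0.8,0,0,0,0,0,-0.8,0,0,0]'; python3 - <<'E'
from h import *
f=grab('wrist'); P=cloud(f); cv2.imwrite('pics/w3.png',f['img'])
s=manip.state();print(s['tool_pos'],q2R(s['tool_rot']).round(3).tolist(),s['contact_force'],s['ft_torque'],s['gripper_width'])
p=P.reshape(-1,3);t=p[(p[:,2]>.011)&(p[:,2]<.019)&(abs(p[:,0]-.56)<.1)&(abs(p[:,1]-.009)<.1)];print(len(t),cv2.minAreaRect((t[:,:2]*1000).astype(np.float32)))
g=grab('scene'); cv2.imwrite('pics/s3.png',g['img'][150:390,130:450].repeat(2,0).repeat(2,1))
E
```

```text
time: 9.8
tool_pos: [0.4652, 0.2212, 0.0992]
tool_rot: [-0.001, 0.046, 0.999, -0.0]
contact_force: [-1.1, -0.3, -4.8]
gripper_width: 0.569
grasp_force: 63.7
[0.46478189 0.22103916 0.09848093] [[-0.996, 0.093, -0.003], [0.093, 0.996, -0.001], [0.003, -0.001, -1.0]] [-0.08152347  0.68188357 -4.88516985] [ 0.00204584 -0.05046107 -0.03890911] 0.5731679370522735
1405 ((561.2100219726562, 10.214950561523438), (170.92698669433594, 150.4580078125), 5.095794677734375)
```

View pics/s3.png

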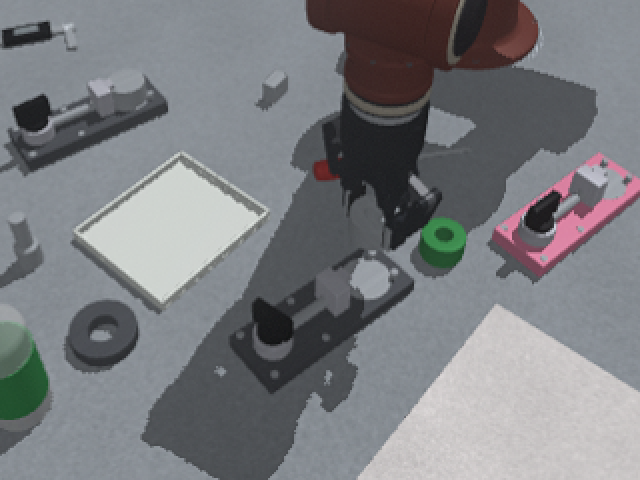

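The ring is lifted (about 4.9 N on the wrist); in the picture it is held at (365,220) above the emptied seat. I'll carry it to the tray centre at (0.561, 0.010).

```bash
python3 -m jog '[-0.15,-0.25,0,0,0,0,-0.36,-0.63,0,0,0,0,-0.57,-1,0,0,0,0]'; python3 -m jog '[-0.2,-0.35,0,0,0,0,-0.4,-0.7,0,0,0,0,-0.53,-0.92,0,0,0,0,-0.58,-1,0,0,0,0,-0.58,-1,0,0,0,0]'; python3 -m jog '[0,0,0.2,0,0,0,0,0,0.45,0,0,0,0,0,0.65,0,0,0,0,0,0.75,0,0,0,0,0,0.8,0,0,0,0,0,0.8,0,0,0]'; python3 -c "
from h import *;s=manip.state();print(s['tool_pos'],q2R(s['tool_rot']).round(4).tolist(),s['contact_force'])"
```

```text
time: 10.28
tool_pos: [0.5129, 0.1155, 0.0986]
tool_rot: [-0.001, 0.046, 0.999, -0.0]
contact_force: [0.3, 0.3, -4.5]
gripper_width: 0.575
grasp_force: 63.8
time: 10.9
tool_pos: [0.5615, 0.0117, 0.0992]
tool_rot: [-0.001, 0.047, 0.999, 0.0]
contact_force: [0.2, 0.8, -3.2]
gripper_width: 0.571
grasp_force: 63.8
time: 11.65
tool_pos: [0.5625, 0.0116, 0.0205]
tool_rot: [0.0, 0.046, 0.999, -0.0]
contact_force: [0.5, -0.0, -3.5]
gripper_width: 0.574
grasp_force: 63.8
[0.56246089 0.01159025 0.02049179] [[-0.9957, 0.0927, 0.0004], [0.0927, 0.9957, -0.0], [-0.0004, 0.0, -1.0]] [ 0.50700429 -0.03341634 -3.45333724]
```

```bash
python3 -m jog '[0,0,0.03,0,0,0,0,0,0.06,0,0,0,0,0,0.09,0,0,0,0,0,0.1,0,0,0,0,0,0.11,0,0,0,0,0,0.11,0,0,0]'; python3 -m jog '[0,0,0.01,0,0,0,0,0,0.01,0,0,0]';python3 -m jog '[0,0,0.01,0,0,0,0,0,0.01,0,0,0]'
```

```text
time: 12.4
tool_pos: [0.5622, 0.0115, 0.0092]
tool_rot: [-0.0, 0.046, 0.999, 0.0]
contact_force: [0.9, 0.2, -4.8]
gripper_width: 0.568
grasp_force: 63.8
time: 12.65
tool_pos: [0.5622, 0.0116, 0.0083]
tool_rot: [-0.0, 0.046, 0.999, 0.0]
contact_force: [-0.5, -0.1, -4.1]
gripper_width: 0.568
grasp_force: 63.8
time: 12.9
tool_pos: [0.5621, 0.0116, 0.0072]
tool_rot: [-0.0, 0.046, 0.999, -0.0]
contact_force: [-0.1, -0.6, -4.1]
gripper_width: 0.569
grasp_force: 63.8
```

```bash
python3 -m jog '[0,0,0.01,0,0,0,0,0,0.01,0,0,0]'; python3 -m jog '[0,0,0.005,0,0,0,0,0,0.005,0,0,0]'; python3 -m jog '[0,0,0.005,0,0,0,0,0,0.005,0,0,0]'
```

```text
time: 13.15
tool_pos: [0.5623, 0.0116, 0.0066]
tool_rot: [0.0, 0.046, 0.999, -0.0]
contact_force: [-1.2, -0.3, -1.5]
gripper_width: 0.57
grasp_force: 64.1
time: 13.4
tool_pos: [0.5623, 0.0116, 0.0065]
tool_rot: [-0.0, 0.046, 0.999, -0.0]
contact_force: [-4.3, 0.8, 5.2]
gripper_width: 0.573
grasp_force: 64.6
time: 13.65
tool_pos: [0.5623, 0.0116, 0.0065]
tool_rot: [-0.0, 0.046, 0.999, -0.0]
contact_force: [-6.7, 1.2, 7.7]
gripper_width: 0.569
grasp_force: 65.1
```

The ring is down on the floor of the tray. I'll release it and retreat.

```bash
python3 -m jog '[0,0,0,0,0,0,0,0,0,0,0,0,0,0,0,0,0,0,0,0,0,0,0,0]' 68; python3 -m jog '[0,0,-0.1,0,0,0,0,0,-0.5,0,0,0,0,0,-1,0,0,0,0,0,-1,0,0,0]'; python3 -m jog '[0,0,-0.5,0,0,0,0,0,-1,0,0,0,0,0,-1,0,0,0,0,0,-1,0,0,0]'; python3 - <<'E'
from h import *
f=grab('wrist'); P=cloud(f); p=P.reshape(-1,3)
r=p[(p[:,2]>.028)&(p[:,2]<.045)&(abs(p[:,0]-.56)<.06)&(abs(p[:,1]-.01)<.06)]
print(len(r),cv2.minEnclosingCircle((r[:,:2]*1000).astype(np.float32)),np.percentile(r[:,2],[5,50,95]))
g=grab('top'); a=cv2.resize(g['img'][100:220,170:420],(800,384),interpolation=cv2.INTER_CUBIC)
b=cv2.resize(f['img'],(280,210)); a=np.vstack([a,np.zeros((216,800,3),np.uint8)]); a[386:596,:280]=b; cv2.imwrite('pics/end.png',a)
E
```

```text
time: 14.15
tool_pos: [0.5623, 0.0115, 0.0053]
tool_rot: [0.0, 0.046, 0.999, -0.0]
contact_force: [-0.1, 0.3, -0.0]
gripper_width: 0.795
grasp_force: 0.0
time: 14.65
tool_pos: [0.5662, 0.0112, 0.1118]
tool_rot: [0.006, 0.046, 0.999, -0.0]
contact_force: [0.5, 0.8, -0.5]
gripper_width: 0.793
grasp_force: 0.0
time: 15.15
tool_pos: [0.5617, 0.0116, 0.2044]
tool_rot: [-0.001, 0.046, 0.999, 0.0]
contact_force: [-0.6, 0.2, 0.1]
gripper_width: 0.793
grasp_force: 0.0
1542 ((560.555908203125, 12.701079368591309), 24.890153884887695) [0.03246285 0.03427739 0.03548073]
```

View pics/end.png

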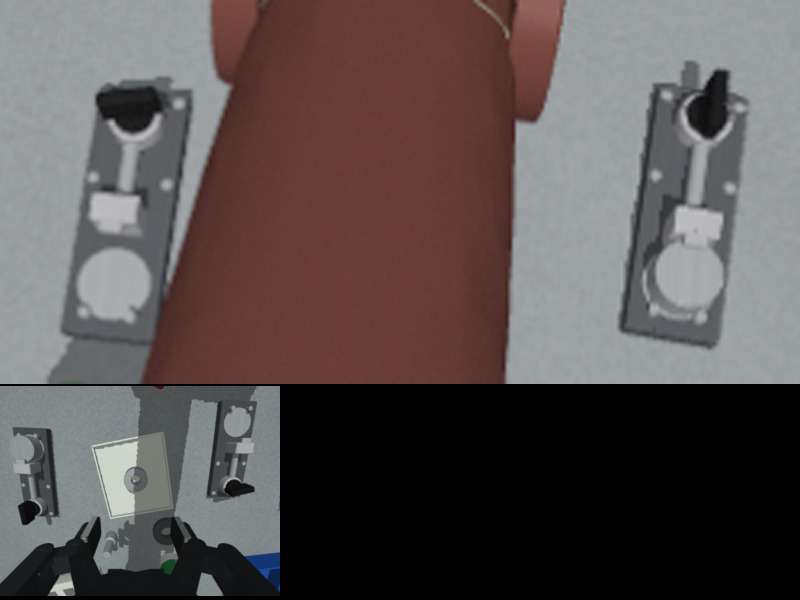

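The ring lies flat in the tray (inset (135,480), top at 34 mm, centre (0.561, 0.013)). The left clamp's knob is turned, and the right clamp is untouched.

```bash
python3 -c "
from plant import manip; print(manip.job_done())"
```

```text
the job is handed in; nothing more can be done
None
```

The ring is lying flat near the middle of the white tray; its clamp (clockwise thread) was loosened about 1.33 rad, the solid disc's clamp was left tight, and I handed the job in at about 15 s on the clock.

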